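Press the lid onto the waiting candle tin

TASK

Two hand-operated lid presses stand on the bench; a candle tin with its lid still sitting proud waits under one of them. Push down the round knob of that press all the way so that the lid is seated fully home, then let the knob spring back up. Leave the empty press alone.

Things in the scene. Friction and masses are not known exactly. Their poses are not given: they have to be found in the camera images.
- knob_a_top (a point): Centre of the flat top of the round wooden knob (50 mm across, 18 mm thick) of the fixed lid press that holds the tin; 232 mm above the bench at rest, moves down with the knob. The knob sits on a vertical steel ram through a grey cross-beam (36 mm wide, up to 185 mm above the bench) on two steel posts 120 mm apart; below the beam the ram ends in a 60 mm disc over the tin.
- ram_a (a joint): Stroke of the ram of the press with the tin, in m: 0 at rest (up), grows as the knob is pushed straight down; springs back by itself. Takes about 2 N at first and 7 N at the bottom, plus 4 N while the disc pushes the lid. The disc meets the lid 20 to 22 mm down; the lid is home at 28 mm, where the ram stops hard.
- lid (a joint): How far the lid (steel disc 67 mm across) of the waiting tin (labelled steel tin, 72 mm across, 75 mm tall) has been pressed down from 8 mm proud, in m: 0 to 0.002 at the start, 0.008 fully home. It stays where it is pushed.
- knob_b_top (a point): Centre of the flat top of the knob of the other press, of the same make and size (base 130 x 150 mm) but with an empty nest. Either press may stand left or right, turned by up to 35 degrees. Not to be used.
- ram_b (a joint): Stroke of the ram of the empty press, in m, 0 at rest; it must stay up.
Not all that is in view belongs to the job. Leave any red look-alike of the part that bears knob_b_top alone.

How it is judged (in metres and radians):
On the way:
1. the knob of the press with the tin is pushed fully down (ram beyond 24 mm) and the lid is driven home (within 2.5 mm) (value of joint ram_a above 0.024 m and value of joint lid above 0.0055 m), for 0.1 s.
At the end, for the whole second after the job is handed in: The lid of the waiting tin is pressed home (within 2.5 mm of fully home) and the knobs of both presses are back up (ram within 4 mm of its rest) (value of joint lid above 0.0055 m and value of joint each of ram_a, ram_b below 0.004 m); the robot touches nothing.
It fails at once if the knob of the empty press is pushed down by more than 8 mm (value of joint ram_b above 0.008 m).
It also fails if it takes over 32 s, if anything falls off the work surface, if the arm or the gripper's body presses on something with over 40 N, if the wrist force passes 120 N, or if a joint passes its speed limit or range.

ROBOT

A 6-joint arm with a two-finger parallel gripper is mounted at the origin on the work surface. World frame = base frame: x ahead of the robot, y to its left, z up, the work surface at z = 0. Lengths are in mm, angles in degrees, forces in N, time in s.
With the tool pointing down it reaches from about 300 to 850 mm from the base axis. Payload 4.2 kg.
Tool frame: the origin (TCP) lies midway between the tips of the shut fingers; the grasp point (between the pads) lies 19 mm behind it; z points along the fingers, y is the line along which they close (so a half turn about z gives the same grasp; the last joint's range is limited). The gripper opens to 91 mm and grips with 3 to 60 N. Pads are 32 mm wide; open, the fingers measure 118 mm over their backs; the gripper's body (76 mm by 178 mm) begins 60 mm behind the grasp point.
Start: joints at [73.797, 18.312, 89.639, -0, 72.044, -1.146], TCP at [149.378, 555.274, 213.976] pointing down, gripper open.
Joint ranges: [-177.97, 177.97], [-48.28, 115.42], [12.27, 149.76], [-77.06, 257.06], [2.81, 150.46], [-146.56, 146.56]. Speed limits (degrees/s): [147.25, 147.25, 180, 180, 180, 180].

INTERFACE

Orientations are given as [roll, pitch, yaw] about the fixed x, y, z axes, in that order (R = Rz(yaw) Ry(pitch) Rx(roll)).
In Python, from workcell import env gives the robot as it stands.
- The arm moves only by the tool jog_arm, never from a script. Its argument "steps" is one flat list of numbers, 5 for each row, row after row: the closure, from 0 (fully open) to 1 (shut), then the shift along the tool's x, y, z in cm, then the turn about the tool's z in degrees. A call has 1 to 20 rows; each row is the pose to reach, as a shift and turn from the pose commanded when the call began, along the tool's axes at that moment; what a row does not reach only later rows make up. A row lasts 1/10 s, in which the tool goes at most 50 mm and 8.59 degrees, less where a joint would pass 70% of its speed; a pose out of reach is approached as far as the arm can. A call with a gripper value outside its range is refused whole. The fingers move at their own pace and stop on an object; "force" is the grip in N (left out, the last holds). Time passes only in rows, so rows that repeat a pose let the fingers close. It gives the time, the measured TCP pose, the force and the opening at its end, in the units of the state.
- env.state(): the state, without advancing time (a new reading comes with each control period).
- env.grab_frame(name): name is "scene" or "top" or "wrist"; returns the picture (384x512x3 uint8, red, green, blue); there is no depth.
- env.camera_params(name): a dict with "fx", "fy", "cx", "cy" (pixels), "k1" (the pictures are not rectified: a ray, as slopes to the right and down, at radius r is drawn at 1 + k1 r^2 times it, then the intrinsics apply), "R" (3x3) and "t" (3): a world point X has camera coordinates R X + t. Camera axes: x right, y down, z forward; pixel columns grow to the right and rows downward; lengths in mm; the calibration is good to about 2 mm. A picture is of the moment at which its call begins: read the wrist's pose just before it. camera_params takes no time and is no camera call; for the wrist camera it gives the pose at the moment of the call.
- env.job_done(): hands the job in, once; it reports no verdict.
The state is a dict: "time_s": time; "qpos": joint angles; "qvel": joint speeds; "effort": joint torques, N m; "ee_pos": TCP position; "ee_rot": TCP orientation; "force": force on the tool from outside, world axes, zero at the start; "torque": the same for the moment, N m; "gripper_width": finger opening in mm.
Only numpy, scipy, OpenCV 4.12 (cv2) and the standard library are available. Lean on these libraries where they do the work, as an engineer would, in place of code of your own. Each camera call takes 0.05 s, during which the arm holds its last target. There are 200 camera calls.

## Working session

There is one attempt and no reset: what is moved stays moved. The work goes in short steps, Python scripts to look and compute and a tool call to move; the robot and the scene stay as the last step left them, time stands still between calls to the robot, and variables do not carry over. Pictures are saved under pics/ and viewed, on a budget of 10 in all, crops included, one or two more only if the job needs it, and the job is handed in when it is done.

Besides the shell and the picture viewer there is one more tool, called after "Emit:" in YAML: its name, and indented under it one key for each argument. jog_arm: Moves the arm, as the interface text tells. Its arguments: {"type":"object","properties":{"steps":{"type":"array","items":{"type":"number"}},"force":{"type":"number"}},"required":["steps"]}

```bash
mkdir -p pics
cat > h.py <<'E'
import numpy as np, cv2, json
from workcell import env
def save(name,fn):
    P=env.camera_params(name); im=env.grab_frame(name)
    cv2.imwrite('pics/'+fn,cv2.cvtColor(im,cv2.COLOR_RGB2BGR)); return im,P
def ray(P,u,v):
    K=np.array([[P['fx'],0,P['cx']],[0,P['fy'],P['cy']],[0,0,1.]])
    x=cv2.undistortPoints(np.array([[[u,v]]],float),K,np.array([P['k1'],0,0,0.]))[0,0] 
    R=np.array(P['R']);t=np.array(P['t']); return -R.T@t, R.T@np.array([x[0],x[1],1])
def onplane(P,u,v,z):
    c,d=ray(P,u,v); return c+d*(z-c[2])/d[2]
def proj(P,X):
    c=np.array(P['R'])@np.array(X,float)+np.array(P['t']); s=c[:2]/c[2]; s=s*(1+P['k1']*(s@s)); return [P['fx']*s[0]+P['cx'],P['fy']*s[1]+P['cy']]
def tri(rays):
    A=np.zeros((3,3));b=np.zeros(3)
    for c,d in rays:
        d=d/np.linalg.norm(d);M=np.eye(3)-np.outer(d,d);A+=M;b+=M@c
    return np.linalg.solve(A,b)
E
python3 - <<'E'
from h import *
a,_=save('scene','s0.png');b,_=save('top','t0.png')
print(env.state())
for n in('scene','top'): P=env.camera_params(n);print(n,-np.array(P['R']).T@np.array(P['t']))
E
```

```text
{'time_s': 0.1, 'qpos': array([ 7.37956126e+01,  1.83501248e+01,  8.97004179e+01, -1.27840544e-03,
        7.20434502e+01, -1.14848099e+00]), 'qvel': array([-0.05745169, -0.09387234, -0.16437504, -0.02669915,  0.12549094,
       -0.04183725]), 'effort': array([ 1.83428128e-03, -4.13333166e+01, -2.32507968e+01,  7.27925403e-02,
        4.22617758e-02, -3.91954927e-05]), 'ee_pos': array([149.26679262, 554.81642302, 213.17604124]), 'ee_rot': array([-1.79906002e+02, -6.68698529e-04,  1.64944488e+02]), 'force': array([-0.55974955, -0.05006641, -0.72088615]), 'torque': array([-0.00708185, -0.01557096, -0.00524047]), 'gripper_width': 91.0575733183017}
scene [1105.34797232  213.90348541  983.4977303 ]
top [ 273.78084204   17.3769817  1291.89799953]
```

View pics/s0.png

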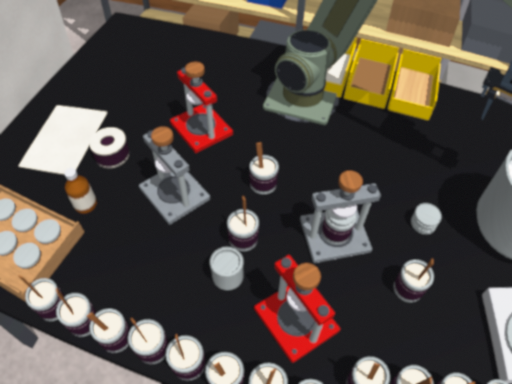

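View pics/t0.png

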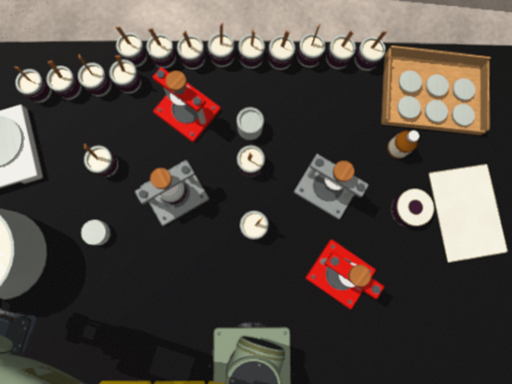

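The candidate knobs, in pixels:

| Press | Scene | Top | Verdict |
|---|---|---|---|
| Grey, with tin | (350,181) | (161,179) | chosen: a tin sits under its disc |
| Grey, empty | (162,136) | (343,170) | leave alone |
| Red | (306,276) | (176,80) | look-alike |
| Red | (195,70) | (360,275) | look-alike |

I'll measure the chosen one and check it in a crop.

Run:
```python
from h import *
out={}
for n,f,seeds in(('scene','s0.png',[(350,181),(162,136)]),('top','t0.png',[(161,179),(343,170)])):
    im=cv2.imread('pics/'+f);h=cv2.cvtColor(im,cv2.COLOR_BGR2HSV);P=env.camera_params(n)
    m=cv2.inRange(h,(5,90,60),(20,255,255))
    k,l,st,c=cv2.connectedComponentsWithStats(m)
    for i,s in enumerate(seeds):
        j=l[s[1],s[0]];print(n,i,st[j],c[j],onplane(P,*c[j],223)); out[n,i]=ray(P,*c[j])
for i in(0,1):print(tri([out['scene',i],out['top',i]]))
im=cv2.imread('pics/s0.png')[150:275,285:410]
cv2.imwrite('pics/c.png',cv2.resize(im,(500,500),interpolation=cv2.INTER_CUBIC))
```

```text
scene 0 [339 170  25  23 450] [350.32666667 180.52222222] [475.52870033 217.29277343 223.        ]
scene 1 [151 126  23  21 384] [162.14322917 135.5859375 ] [ 493.12158012 -218.83715002  223.        ]
top 0 [149 167  23  22 374] [160.23529412 177.57219251] [478.07234104 219.20526196 223.        ]
top 1 [333 160  22  22 371] [343.53638814 170.41239892] [ 495.06758593 -219.5069498   223.        ]
[477.64016549 217.9681062  225.80571137]
[ 494.50320681 -218.55122792  224.64191096]
```

View pics/c.png

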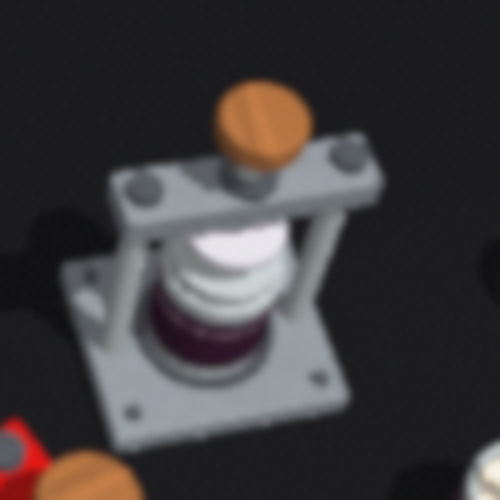

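The crop confirms the choice: the white disc sits over the tin with its dark label and proud lid, and the knob is at about (260,125) in the crop. I'll go up first, then around the grey pot, stopping just short of the knob.

Emit:
jog_arm:
  steps: [1,0,0,-4,0,1,0,0,-8,0,1,-1.2,-3.6,-8.5,0,1,-2.4,-7.2,-8.5,0,1,-3.6,-10.8,-8.5,0,1,-4.8,-14.4,-8.5,0,1,-6,-17.6,-8.5,0,1,-10,-18.4,-8.5,0,1,-14,-19.2,-8.5,0,1,-18,-20,-8.5,0,1,-22,-20.7,-8.5,0,1,-26,-21.4,-8.5,0,1,-30,-22.1,-8.5,0,1,-34,-22.9,-8.5,0,1,-34,-22.9,-8.5,0,1,-34,-22.9,-8.5,0,1,-34,-22.9,-8.5,0]

```text
time_s: 1.8
ee_pos: [417.3, 246.1, 298.7]
ee_rot: [-180.0, -0.1, 165.0]
force: [-0.0, -0.0, -0.4]
gripper_width: 0.5
```

Run:
```python
from h import *
s=env.state();im,P=save('wrist','w1.png')
print(s['time_s'],s['ee_pos'],s['ee_rot'],s['force'],s['gripper_width'])
print(proj(P,[477.5,218,232]),proj(P,s['ee_pos']))
h=cv2.cvtColor(im,cv2.COLOR_RGB2HSV);m=cv2.inRange(h,(5,90,60),(20,255,255))
k,l,st,c=cv2.connectedComponentsWithStats(m)
for j in range(1,k):
    if st[j][4]>300: print(st[j],c[j],onplane(P,*c[j],232))
```

```text
1.8 [417.25103416 246.06893589 298.73765997] [-1.79985949e+02 -5.79872359e-02  1.64978374e+02] [-0.02197878 -0.03682278 -0.42101727] 0.49115287151690024
[np.float64(250.16951718161684), np.float64(283.2090135042035)] [np.float64(264.34173207832197), np.float64(243.9068732064285)]
[  0 186  59  36 428] [ 23.05140187 205.06542056] [370.06602229  71.56513559 232.        ]
[429 235  46  42 330] [453.94545455 259.87575758] [498.89567257 378.07752402 232.        ]
[ 83 308  42  34 390] [105.23589744 326.52564103] [485.80580615  89.53916273 232.        ]
```

View pics/w1.png

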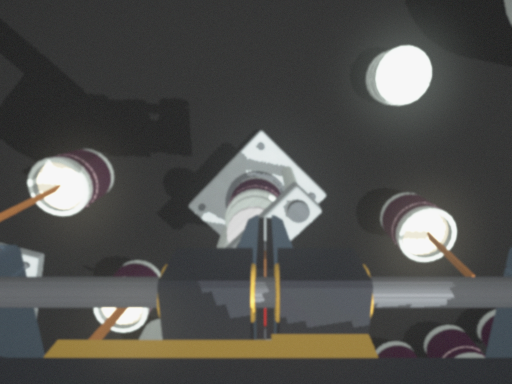

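The wrist view shows the tin press, with the tin's purple label at about (255,190), but the fingers hide its knob. I'll pass over to the far side to see the knob clearly.

Emit:
jog_arm:
  steps: [1,-4,-0.3,0,0,1,-8,-0.6,0,0,1,-12,-0.9,0,0,1,-15,-1.2,0,0,1,-15,-1.2,0,0,1,-15,-1.2,0,0,1,-15,-1.2,0,0]

```text
time_s: 2.55
ee_pos: [558.5, 196.2, 299.3]
ee_rot: [180.0, -0.0, 165.0]
force: [0.3, 0.4, 0.2]
gripper_width: 0.4
```

Run:
```python
from h import *
s=env.state();im,P=save('wrist','w2.png')
print(s['time_s'],s['ee_pos'],s['ee_rot'],s['force'])
print(proj(P,[477.5,218,232]),-np.array(P['R']).T@np.array(P['t']))
h=cv2.cvtColor(im,cv2.COLOR_RGB2HSV);m=cv2.inRange(h,(5,90,60),(20,255,255))
k,l,st,c=cv2.connectedComponentsWithStats(m)
for j in range(1,k):
    if st[j][4]>800: print(st[j],c[j],onplane(P,*c[j],232))
```

```text
2.55 [558.54490566 196.20632663 299.28394641] [ 1.79981303e+02 -2.73321754e-02  1.65037926e+02] [0.26548882 0.3582391  0.17206627]
[np.float64(264.7471594442586), np.float64(88.007385242321)] [481.37183037 217.09904091 470.7591141 ]
[ 229   48   72   76 4172] [264.4472675   85.51653883] [475.89116161 218.21889743 232.        ]
```

View pics/w2.png

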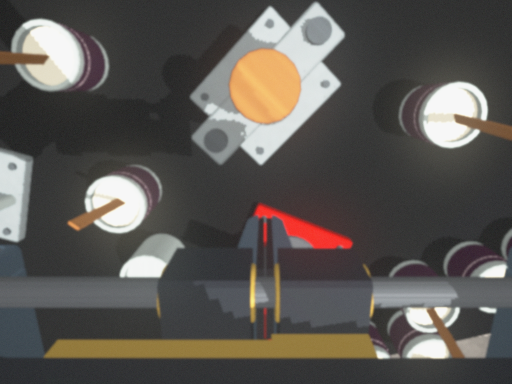

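The knob is clear at (264,86), which puts it at (476,218), in agreement with the two fixed views. I'll move over it and go down to just past contact.

Emit:
jog_arm:
  steps: [1,3,0,0,0,1,6,0,0,0,1,8.5,0,0,0,1,8.5,0,0,0,1,8.5,0,2,0,1,8.5,0,4,0,1,8.5,0,5.5,0,1,8.5,0,6,0,1,8.5,0,6.5,0,1,8.5,0,7,0,1,8.5,0,7.2,0,1,8.5,0,7.4,0,1,8.5,0,7.4,0,1,8.5,0,7.4,0]

```text
time_s: 4.0
ee_pos: [478.2, 217.6, 225.5]
ee_rot: [179.9, 0.1, 164.9]
force: [0.4, 1.1, 3.6]
gripper_width: 0.5
```

Contact is made at 3.6 N upward, so I'll push on in small steps.

Emit:
jog_arm:
  steps: [1,0,0,0.3,0,1,0,0,0.6,0,1,0,0,0.9,0,1,0,0,1.2,0,1,0,0,1.5,0,1,0,0,1.7,0,1,0,0,1.8,0,1,0,0,1.9,0,1,0,0,2.0,0,1,0,0,2.0,0,1,0,0,2.0,0]

```text
time_s: 5.1
ee_pos: [478.3, 217.6, 205.8]
ee_rot: [179.9, 0.1, 164.9]
force: [0.5, 0.3, 10.3]
gripper_width: 0.4
```

Force is 10.3 N, which fits pushing the lid but not the hard stop. I'll go down in 1 mm steps to reach it.

Emit:
jog_arm:
  steps: [1,0,0,0.1,0,1,0,0,0.1,0,1,0,0,0.2,0,1,0,0,0.2,0,1,0,0,0.2,0]

```text
time_s: 5.6
ee_pos: [478.3, 217.6, 204.2]
ee_rot: [179.9, 0.1, 164.9]
force: [-1.6, -0.2, 9.5]
gripper_width: 0.4
```

Emit:
jog_arm:
  steps: [1,0,0,0.1,0,1,0,0,0.1,0,1,0,0,0.15,0,1,0,0,0.15,0,1,0,0,0.15,0]

```text
time_s: 6.1
ee_pos: [478.3, 217.6, 204.2]
ee_rot: [179.9, 0.1, 164.9]
force: [-2.5, 0.4, 17.8]
gripper_width: 0.9
```

Force jumped to 17.8 N with z held at 204.2 mm. That is the hard stop, about 28 mm down. I'll retract straight up, then move aside to look.

Emit:
jog_arm:
  steps: [1,0,0,-0.5,0,1,0,0,-1,0,1,0,0,-1.5,0,1,0,0,-2,0,1,0,0,-2.5,0,1,0,0,-3,0,1,0,0,-4,0,1,0,0,-6,0,1,0,0,-9,0,1,0,0,-9.7,0,1,-4,0,-9.7,0,1,-8.5,0,-9.7,0,1,-8.5,0,-9.7,0,1,-8.5,0,-9.7,0,1,-8.5,0,-9.7,0]

```text
time_s: 7.6
ee_pos: [558.8, 195.2, 297.8]
ee_rot: [-179.9, -0.1, 165.0]
force: [-0.3, 0.2, 0.5]
gripper_width: 0.1
```

Run:
```python
from h import *
s=env.state();w,P=save('wrist','w3.png');sc,_=save('scene','s1.png')
print(s['time_s'],s['ee_pos'],s['force'])
h=cv2.cvtColor(w,cv2.COLOR_RGB2HSV);m=cv2.inRange(h,(5,90,60),(20,255,255))
k,l,st,c=cv2.connectedComponentsWithStats(m)
for j in range(1,k):
    if st[j][4]>800: print(st[j],c[j])
a=cv2.imread('pics/s0.png')[150:275,285:410];b=cv2.imread('pics/s1.png')[150:275,285:410]
cv2.imwrite('pics/cmp.png',cv2.resize(np.hstack([a,b]),(800,400),interpolation=cv2.INTER_CUBIC))
```

```text
7.6 [558.75471819 195.2076131  297.76633894] [-0.25616069  0.24398899  0.52340726]
[ 230   48   72   75 4228] [265.77057711  84.92880795]
```

View pics/cmp.png

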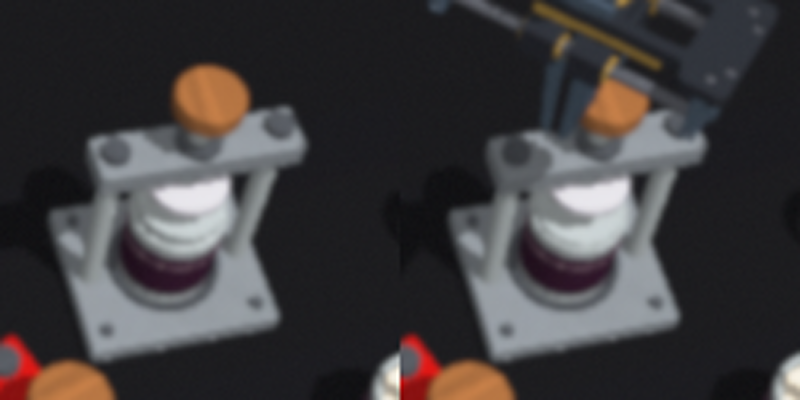

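The before/after pair shows that the gap line under the lid, at about (180,235) on the left, has gone on the right. The disc and knob are back up, with the same knob size in the wrist view (72x75 px against 72x76). The gripper is clear at 298 mm, so I'm handing in.

```bash
python3 -c "
from workcell import env
print(env.job_done())"
```

```text
the job is handed in; nothing more can be done
None
```

I pushed the knob of the grey press that holds the tin straight down with shut fingers until the ram stopped hard. The tool stopped at 204.2 mm, about 28 mm below the knob's stated 232 mm rest height, and the force rose from about 10 N to 18 N. I then lifted away and let the knob spring back, and handed the job in after about 8 s of the 32 s allowed.

- **Lid:** in the scene picture, the gap under the lid is gone compared with before.
- **Knob:** it is the same size in the wrist view as before the push, so it is back up. In the last scene view the gripper partly hides it.
- **Gripper:** it is clear of everything, with about 0.5 N on the tool.
- **Other presses:** I never went near the empty grey press or the red ones, though I took no separate last picture of them.

No check failed or disagreed; the views placed the knob within about 3 mm of each other.

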